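Seat the lamp head in its collet and lock the collar

ROBOT

A 6-joint arm with a two-finger parallel gripper is mounted at the origin on the work surface. World frame = base frame: x ahead of the robot, y to its left, z up, the work surface at z = 0. Lengths are in mm, angles in degrees, forces in N, time in s.
With the tool pointing down it reaches from about 300 to 850 mm from the base axis. Payload 4.2 kg.
Tool frame: the origin (TCP) lies on the front face of the gripper's body, between the roots of the fingers; the fingertips stand 78 mm ahead of it and the grasp point (between the pads) lies 60 mm ahead of it; z points along the fingers, y is the direction in which the jaws open and shut (so a half turn about z gives the same grasp; the last joint's range is limited). The gripper opens to 91 mm and grips with 3 to 60 N. Pads are 32 mm wide; open, the fingers measure 118 mm over their backs; the gripper's body (76 mm by 178 mm) begins 60 mm behind the grasp point.
Start: joints at [-77.922, 18.312, 89.639, -0, 72.044, -1.146], TCP at [131.535, -559.762, 292.276] pointing down, gripper open.
Joint ranges: [-177.97, 177.97], [-48.28, 115.42], [12.27, 149.76], [-77.06, 257.06], [2.81, 150.46], [-146.56, 146.56]. Speed limits (degrees/s): [147.25, 147.25, 180, 180, 180, 180].

INTERFACE

Orientations are given as [roll, pitch, yaw] about the fixed x, y, z axes, in that order (R = Rz(yaw) Ry(pitch) Rx(roll)).
In Python, from rig import * gives the robot as it stands.
- The arm moves only by the tool apply_moves, never from a script. Its argument "commands" is a list of rows, each an object of numbers: "tx", "ty", "tz": the shift along the tool's x, y, z each as a share of 0.3 m, from -1 to 1; "turn": the turn about the tool's z as a share of 360 degrees, from -1 to 1. A call has 1 to 20 rows; each row is the pose to reach, as a shift and turn from the pose commanded when the call began, along the tool's axes at that moment, turning the shorter way round; what a row does not reach only later rows make up. A row lasts 1/10 s, in which the tool goes at most 50 mm and 8.59 degrees, less where a joint would pass 70% of its speed; a pose out of reach is approached as far as the arm can. A call with a number of a shift or a turn outside -1 to 1 is refused whole. A call with a gripper value outside its range is refused whole. "grip" is the opening, from 0 (shut) to 1 (fully open), set as the call begins (left out, the last holds). The fingers move at their own pace and stop on an object; "squeeze" is the grip in N (left out, the last holds). Time passes only in rows, so rows that repeat a pose let the fingers close. It gives the time, the measured TCP pose, the force and the opening at its end, in the units of the state.
- get_state(): the state, without advancing time (a new reading comes with each control period).
- read_camera(name): name is "scene" or "top"; returns a dict with "pixels" (400x640x3 uint8, red, green, blue), "range_z" (400x640 float32, mm along the optical axis (not along the pixel's ray), 0 where there is no reading), "fx", "fy", "cx", "cy" (pixels), "R" (3x3) and "t" (3): a world point X has camera coordinates R X + t. Camera axes: x right, y down, z forward; pixel columns grow to the right and rows downward; lengths in mm; the calibration is good to about 2 mm. A picture is of the moment at which its call begins.
- close_job(): hands the job in, once; it reports no verdict.
The state is a dict: "clock": time; "joint_pos": joint angles; "joint_vel": joint speeds; "tau": joint torques, N m; "position": TCP position; "tcp_rot": TCP orientation; "force": force on the tool from outside, world axes, zero at the start; "torque": the same for the moment, N m; "gripper_width": finger opening in mm.
Only numpy, scipy, OpenCV 4.12 (cv2) and the standard library are available. Lean on these libraries where they do the work, as an engineer would, in place of code of your own. Each camera call takes 0.05 s, during which the arm holds its last target. There are 200 camera calls.

TASK

The battery lamp's bar-shaped head is only resting askew on top of its base, with the locking collar open. Turn the head until the two lugs on its stem line up with the slot across the brass block, press it down fully home, then turn the collar clockwise by its lever as far as its stop so that the jaws grip the stem. Leave the other things on the table where they are.

Things in the scene. Friction and masses are not known exactly. Their poses are not given: they have to be found in the camera images.
- lamp_base: Heavy low lamp base that does not move: dark wooden slab 110 (x) x 170 (y) x 30 mm high. Origin under its centre, on the table; z up; its front (-x) roughly faces the robot. On its vertical centre axis: a bore 21.5 mm wide, its floor 6 mm above the table; the brass collar, 72 mm wide, 33 to 55 mm high; above it the slotted block.
- slot (a point): Centre of the top of the square brass block (48 x 48 mm, 58 to 78 mm above the table), on the base's axis. A 22 mm opening takes the stem; an open-ended slot 11 mm wide runs right across along the base's y, parallel to the slab's long sides. Spring clips inside rub on the stem: it needs about 3 to 8 N of press to slide down, does not fall by its weight, and stays at the angle where it is left.
- lamp_head: T-shaped loose lamp head, 0.2 to 0.33 kg: upright steel stem, 20 mm thick, 110 mm long, under a level light bar. Origin at the centre of the stem's foot, z up. At the start the stem stands loosely in the base, lugs on top of the block, origin 24 mm above the table, turned 0.5 rad or more from the slot. Once lined up it can be pressed down 18 mm till the foot meets the bore's floor (origin at 6 mm).
- bar (a point): Centre of the top of the aluminium light bar, on the stem's axis, 134 mm above the head's origin: 158 mm above the table at the start, 140 mm when home. The bar is 180 mm long (along the head's y), 32 mm wide (x) and 24 mm high. A sideways push of a few newtons near a bar end turns the head about its stem.
- lugs (a point): On the stem's axis, level with the undersides of its two opposite steel lugs, 54 mm above the head's origin. The lugs point along the head's +y and -y (parallel to the bar), reach 20 mm from the axis, are 8 mm wide with rounded undersides and 18 mm high. They enter the slot either way round, within about 0.1 rad; when home their tops are flush with the block's top.
- collar (a joint): Angle of the collet's collar, rad: 0 = open, grows clockwise seen from above (tightening), stop at 1.3; starts at 0 to 0.3. Its lever points to the base's front (-x): at 0 turned 0.65 rad towards the base's -y side (angle pi + 0.65 in the base's frame), at 1.3 as far towards +y. Two jaws meet the stem at about 1.0 and squeeze it from there to the stop. Friction 0.25 N m; stays where it is left.
- lever_post (a point): On the axis of the upright wooden post at the end of the collar's lever, 75 mm above the table, 115 mm from the base's vertical axis. The post is 14 mm thick, from 39 to 101 mm high; the lever is a 10 mm brass rod at 45 mm height. Pushing the post sideways round the base's axis with 2 to 4 N turns the collar.
- jaw0: One of the two opposed steel jaws inside the collar, hidden from view, 44 mm above the table; moved only by the collar. Its origin lies on the base's axis, whatever the jaw's travel.
- jaw1: One of the two opposed steel jaws inside the collar, hidden from view, 44 mm above the table; moved only by the collar. Its origin lies on the base's axis, whatever the jaw's travel.
- coaster: Bystander: white ceramic disc, 100 mm across, 8 mm high, beside the lamp. Origin under its centre.
- spinning_top: Bystander: grey plastic spinning top 64 mm across, 72 mm high, standing beside the lamp. Origin at its foot.
- remote: Bystander: black remote control 160 x 45 x 18 mm, lying flat. Origin under its centre.
- candy_jar: Bystander: empty green glass jar with cap, 90 mm across, 130 mm high. Origin under its centre.
- pen_cup: Bystander: wooden pen cup 72 mm across, 100 mm high, pens to 150 mm. Origin under its centre.
- coffee_cup: Bystander: white ceramic mug 72 mm across, 60 mm high. Origin under its centre.
Not all that is in view belongs to the job. Of the things shaped like the lamp_head, the steel one is meant.

How it is judged:
By the outcome, as a careful person would: the job done as asked, in the order asked, and still so for the second after the job is handed in, with the robot touching nothing.
It also fails if it takes over 54 s, if anything falls off the work surface, if the arm or the gripper's body presses on something with over 40 N, if the wrist force passes 120 N, or if a joint passes its speed limit or range.

## Working session

There is one attempt and no reset: what is moved stays moved. The work goes in short steps, Python scripts to look and compute and a tool call to move; the robot and the scene stay as the last step left them, time stands still between calls to the robot, and variables do not carry over. Pictures are saved under pics/ and viewed, about 8 in all and at most 12, crops included, and the job is handed in when it is done.

Besides the shell and the picture viewer there is one more tool, called after "Emit:" as name(argument=value, ...), one argument or row to a line, values as JSON. apply_moves: Moves the arm, as the interface text tells. Its arguments: {"type":"object","properties":{"commands":{"type":"array","items":{"type":"object","properties":{"tx":{"type":"number"},"ty":{"type":"number"},"tz":{"type":"number"},"turn":{"type":"number"}}}},"grip":{"type":"number"},"squeeze":{"type":"number"}},"required":["commands"]}

```bash
mkdir -p pics; ls; python3 - <<'E'
from rig import *
import numpy as np,cv2
s=get_state(); print(s)
for n in("scene","top"):
    c=read_camera(n); np.savez(f"pics/{n}0.npz",**c)
    cv2.imwrite(f"pics/{n}0.png",c["pixels"][:,:,::-1])
    print(n,c["fx"],c["cx"],c["cy"],c["R"],c["t"])
E
```

```text
pics
{'clock': 0.0, 'joint_pos': array([-7.79226272e+01,  1.83519524e+01,  8.97064418e+01, -2.58516773e-04,
        7.20432551e+01, -1.14686878e+00]), 'joint_vel': array([-0.04843436, -0.03389415, -0.11032926, -0.02324751, -0.026049  ,
        0.00090216]), 'tau': array([-1.81788964e-03, -4.12465203e+01, -2.31972206e+01,  7.27649918e-02,
        4.56630508e-02, -1.36237604e-04]), 'position': array([ 131.45276999, -559.39849989,  291.41679235]), 'tcp_rot': array([-1.79898366e+02, -1.78880619e-03,  1.32243199e+01]), 'force': array([-0.14050346,  0.71040718,  0.10361948]), 'torque': array([-0.01685516, -0.0189201 , -0.00633792]), 'gripper_width': 91.00102527926373}
scene 363.75349305199165 313.2992587374496 207.427800130872 [[-0.68275817  0.73060963  0.0071306 ]
 [ 0.47734061  0.45342323 -0.75269736]
 [-0.55316112 -0.51050655 -0.65832807]] [ 307.70283207 -136.78496232 1400.6279174 ]
top 502.35595618427607 328.8841109174049 204.07971119035147 [[-0.00296987 -0.99992578  0.01181599]
 [-0.9877147   0.00108705 -0.15626414]
 [ 0.1562397  -0.01213491 -0.98764462]] [  -2.85523894  467.77922312 1498.20221535]
```

View pics/scene0.png

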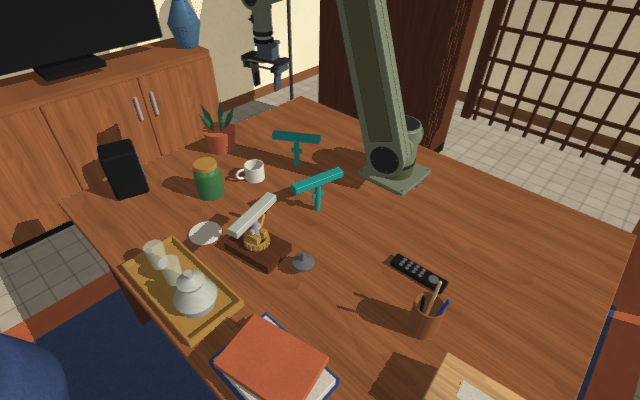

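View pics/top0.png

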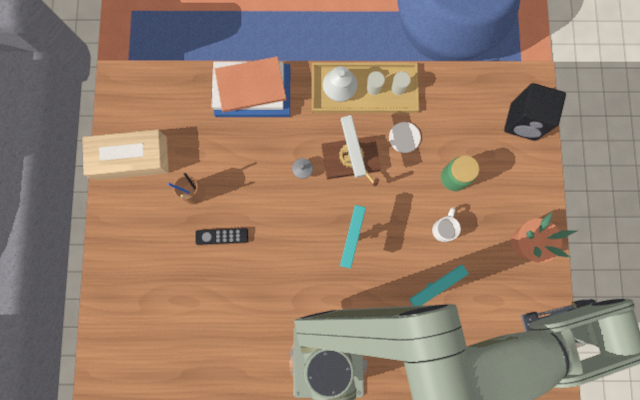

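The scene view shows the silver bar at about (253,214) on its brown base. The teal look-alikes are at (318,181) and (296,138). The top view shows the bar from (347,118) to (357,175), the slab around (351,158), and the lever post near (372,181). Next I'll measure these.

```bash
cat > h.py <<'E'
import numpy as np,cv2
def cast(c,uv,z):
    uv=np.atleast_2d(np.asarray(uv,float))
    d=np.c_[(uv[:,0]-c["cx"])/c["fx"],(uv[:,1]-c["cy"])/c["fy"],np.ones(len(uv))]@c["R"]
    o=-c["R"].T@c["t"]
    return o+d*((z-o[2])/d[:,2])[:,None]
def cloud(c):
    v,u=np.mgrid[:c["range_z"].shape[0],:c["range_z"].shape[1]]; Z=c["range_z"]
    P=np.stack([(u-c["cx"])/c["fx"]*Z,(v-c["cy"])/c["fy"]*Z,Z],-1)-c["t"]
    return P@c["R"]
def rect(P):
    r=cv2.minAreaRect(P[:,:2].astype(np.float32)); b=cv2.boxPoints(r)
    e=b[1]-b[0]; f=b[2]-b[1]; L=e if e@e>f@f else f
    return np.round(r[0],1),np.round(r[1],1),round(float(np.degrees(np.arctan2(L[1],L[0]))%180),2)
def blob(m,near):
    n,l,s,ce=cv2.connectedComponentsWithStats(m.astype(np.uint8))
    k=1+np.argmin([np.hypot(*(ce[i]-near))+(1e4 if s[i,4]<8 else 0) for i in range(1,n)])
    v,u=np.nonzero(l==k); return np.c_[u,v]
E
python3 - <<'E'
from h import *
for n,roi in(("top",(310,400,100,200)),("scene",(205,310,180,275))):
    c=dict(np.load(f"pics/{n}0.npz")); P=cloud(c); z=P[...,2]
    m=np.zeros(z.shape,bool); m[roi[2]:roi[3],roi[0]:roi[1]]=1; m&=c["range_z"]>0
    hsv=cv2.cvtColor(c["pixels"],cv2.COLOR_RGB2HSV)
    for nm,a,b in(("bar",148,170),("slab",22,36),("post",85,108),("tbl",-10,10)):
        k=m&(z>a)&(z<b)
        if k.sum()<5: print(n,nm,k.sum());continue
        Q=P[k]; print(n,nm,k.sum(),np.median(Q,0).round(1),rect(Q))
    k=m&(z>85)&(z<108); v,u=np.nonzero(k); print(np.c_[u,v,P[k].round(0)][:40].astype(int).tolist())
    x=c["pixels"][roi[2]:roi[3],roi[0]:roi[1],::-1]
    cv2.imwrite(f"pics/{n}0c.png",cv2.resize(x,None,fx=5,fy=5,interpolation=cv2.INTER_CUBIC))
a,b=cv2.imread("pics/top0c.png"),cv2.imread("pics/scene0c.png")
h=max(a.shape[0],b.shape[0]); f=lambda i:cv2.copyMakeBorder(i,0,h-i.shape[0],0,0,0)
i=np.hstack([f(a),f(b)]); cv2.imwrite("pics/c0.png",cv2.resize(i,None,fx=.8,fy=.8)); print(i.shape)
E
```

```text
top bar 696 [617.4 -71.6 158. ] (array([618.2, -71.2]), array([179.6,  33.1]), 13.01)
top slab 1398 [625.3 -50.9  29.6] (array([678.4, -86.8]), array([280.4, 253.4]), 89.38)
top post 24 [ 527.  -142.    99.9] (array([559.4, -97.7]), array([121.6,  14.2]), 54.98)
top tbl 6058 [657.5 -99.2   0.9] (array([652.3, -87.9]), array([288.3, 327.5]), 179.89)
[[345, 158, 600, -52, 86], [376, 178, 535, -142, 102], [375, 179, 532, -139, 104], [376, 179, 533, -143, 96], [377, 179, 533, -146, 99], [378, 179, 533, -148, 100], [374, 180, 529, -136, 103], [375, 180, 530, -140, 98], [376, 180, 529, -142, 104], [377, 180, 530, -146, 99], [378, 180, 528, -148, 107], [374, 181, 527, -137, 96], [375, 181, 527, -139, 100], [376, 181, 526, -142, 103], [377, 181, 526, -145, 103], [378, 181, 526, -148, 102], [374, 182, 526, -138, 88], [375, 182, 523, -139, 102], [376, 182, 523, -142, 103], [377, 182, 524, -145, 100], [374, 183, 523, -138, 89], [375, 183, 522, -140, 91], [376, 183, 522, -143, 93], [377, 183, 524, -147, 85]]
scene bar 626 [630.2 -64.5 157.2] (array([619.6, -69.1]), array([179.9,  34. ]), 13.36)

[... 666 characters left out ...]
, 224, 599, -72, 91], [258, 225, 614, -62, 104], [259, 225, 603, -72, 90], [260, 225, 601, -70, 90], [252, 226, 629, -69, 106], [253, 226, 628, -66, 108], [255, 226, 624, -62, 108], [256, 226, 620, -62, 105], [257, 226, 619, -59, 106], [258, 226, 614, -62, 100], [259, 226, 603, -72, 87], [260, 226, 601, -70, 87], [252, 227, 628, -71, 101], [253, 227, 628, -67, 104], [254, 227, 627, -64, 105], [255, 227, 624, -63, 103], [256, 227, 623, -59, 105], [257, 227, 617, -62, 99], [258, 227, 615, -62, 98], [259, 227, 607, -68, 88], [252, 228, 629, -71, 97], [253, 228, 627, -68, 98], [254, 228, 626, -65, 100], [255, 228, 625, -62, 100], [256, 228, 623, -60, 100], [257, 228, 618, -62, 96]]
(500, 975, 3)
```

View pics/c0.png

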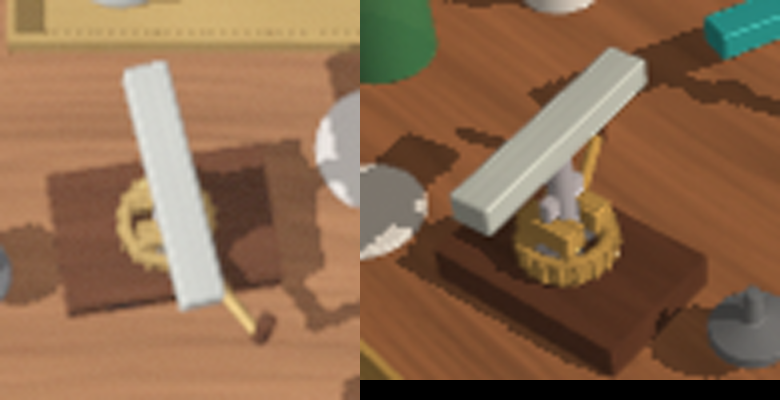

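The crop shows the slab's front edge running from (70,315) to (285,285), so the base is yawed by about 8°. The lugs rest on top of the brass block, and the post is at (263,328) in the crop. The bar's axis is at about (618,-71) mm with its long direction at 13°. I'll refine the slab's yaw and centre next.

```bash
python3 - <<'E'
from h import *
for n,seed in(("top",(340,165)),("scene",(262,258))):
    c=dict(np.load(f"pics/{n}0.npz")); P=cloud(c); z=P[...,2]
    k=(abs(z-30)<5)&(abs(P[...,0]-618)<110)&(abs(P[...,1]+71)<120)&(c["pixels"].max(2)<110)
    k=cv2.morphologyEx(k.astype(np.uint8),cv2.MORPH_OPEN,np.ones((2,2)))
    uv=np.vstack([q for q in [np.argwhere(cv2.connectedComponents(k)[1]==i)[:,::-1] for i in range(1,cv2.connectedComponents(k)[0])] if len(q)>60])
    Q=cast(c,uv,30); print(n,len(Q),rect(Q))
    H=cv2.convexHull(Q[:,:2].astype(np.float32))[:,0]; print(H.round(0).tolist())
c=dict(np.load("pics/top0.npz"));P=cloud(c);k=(P[...,2]>148)&(P[...,2]<170)
uv=blob(k,(352,147)); print(rect(cast(c,uv,158)))
E
```

```text
top 189 (array([ 633. , -132.5]), array([60.1, 48.7]), 10.0)
[[662.0, -152.0], [662.0, -149.0], [662.0, -146.0], [659.0, -108.0], [656.0, -105.0], [649.0, -105.0], [601.0, -120.0], [601.0, -123.0], [601.0, -126.0], [617.0, -158.0], [624.0, -158.0], [627.0, -158.0], [630.0, -158.0]]
scene 962 (array([621.2, -63.2]), array([112.9, 171.6]), 98.54)
[[688.0, -129.0], [686.0, -117.0], [673.0, -25.0], [665.0, 25.0], [663.0, 27.0], [652.0, 28.0], [604.0, 21.0], [557.0, 14.0], [555.0, 11.0], [554.0, 6.0], [564.0, -65.0], [569.0, -70.0], [630.0, -122.0], [662.0, -144.0], [671.0, -141.0], [685.0, -138.0], [687.0, -135.0]]
(array([617.6, -70.6]), array([180.7,  33. ]), 12.98)
```

Emit:
apply_moves(
  commands=[
    {"tx": 0.1,"ty": -0.062},
    {"tx": 0.24,"ty": -0.149},
    {"tx": 0.38,"ty": -0.236},
    {"tx": 0.52,"ty": -0.323},
    {"tx": 0.66,"ty": -0.41},
    {"tx": 0.8,"ty": -0.5},
    {"tx": 0.9,"ty": -0.56},
    {"tx": 0.977,"ty": -0.608},
    {"tx": 0.977,"ty": -0.608},
  ],
  grip=1,
)

```text
invalid input
```

```bash
python3 - <<'E'
from h import *
from rig import *
print(get_state()["position"],get_state()["tcp_rot"])
c=dict(np.load("pics/top0.npz"))
q=cast(c,[(322,144.5),(327.5,178.75),(381.25,171.25)],30); print(q.round(1))
ps=np.radians(8.4);X=np.array([np.cos(ps),np.sin(ps)]);Y=np.array([-X[1],X[0]])
for p,(a,b) in zip(q,[(55,85),(-55,85),(-55,-85)]): print((p[:2]-a*X-b*Y).round(1))
E
```

```text
[ 131.45410949 -559.42561503  291.52214925] [-1.79908731e+02 -4.04197006e-04  1.32261578e+01]
[[ 6.575e+02  1.710e+01  3.000e+01]
 [ 5.482e+02  2.000e-01  3.000e+01]
 [ 5.719e+02 -1.668e+02  3.000e+01]]
[615.5 -75. ]
[615.  -75.9]
[613.9 -74.7]
```

Emit:
apply_moves(
  commands=[
    {"tx": 0.1,"ty": -0.062,"tz": 0,"turn": 0},
    {"tx": 0.24,"ty": -0.149,"tz": 0,"turn": 0},
    {"tx": 0.38,"ty": -0.236,"tz": 0,"turn": 0},
    {"tx": 0.52,"ty": -0.323,"tz": 0,"turn": 0},
    {"tx": 0.66,"ty": -0.41,"tz": 0,"turn": 0},
    {"tx": 0.8,"ty": -0.5,"tz": 0,"turn": 0},
    {"tx": 0.9,"ty": -0.56,"tz": 0,"turn": 0},
    {"tx": 0.977,"ty": -0.608,"tz": 0,"turn": 0},
    {"tx": 0.977,"ty": -0.608,"tz": 0,"turn": 0},
  ],
  grip=1.0,
  squeeze=40,
)

```text
clock: 1.0
position: [376.8, -313.0, 292.0]
tcp_rot: [-179.9, -0.0, 13.5]
force: [-0.5, -0.0, 0.0]
gripper_width: 91.5
```

Emit:
apply_moves(
  commands=[
    {"tx": 0.1,"ty": -0.062,"tz": 0,"turn": 0},
    {"tx": 0.24,"ty": -0.149,"tz": 0,"turn": 0},
    {"tx": 0.38,"ty": -0.236,"tz": 0,"turn": 0},
    {"tx": 0.52,"ty": -0.323,"tz": 0,"turn": 0},
    {"tx": 0.66,"ty": -0.41,"tz": 0,"turn": 0},
    {"tx": 0.8,"ty": -0.5,"tz": 0,"turn": 0},
    {"tx": 0.9,"ty": -0.56,"tz": 0,"turn": 0},
    {"tx": 0.976,"ty": -0.608,"tz": 0,"turn": 0},
    {"tx": 0.976,"ty": -0.608,"tz": 0,"turn": 0},
    {"tx": 0.976,"ty": -0.608,"tz": 0,"turn": 0},
    {"tx": 0.976,"ty": -0.608,"tz": 0,"turn": 0},
  ],
  grip=1.0,
  squeeze=40,
)

```text
clock: 2.1
position: [617.6, -71.9, 292.1]
tcp_rot: [180.0, 0.1, 13.1]
force: [-0.2, 0.4, -0.3]
gripper_width: 91.0
```

Emit:
apply_moves(
  commands=[
    {"tx": 0,"ty": 0,"tz": 0.1,"turn": 0},
    {"tx": 0,"ty": 0,"tz": 0.2,"turn": 0},
    {"tx": 0,"ty": 0,"tz": 0.26,"turn": 0},
    {"tx": 0,"ty": 0,"tz": 0.28,"turn": 0},
    {"tx": 0,"ty": 0,"tz": 0.28,"turn": 0},
  ],
  grip=1.0,
  squeeze=25,
)

```text
clock: 2.6
position: [617.7, -71.6, 207.9]
tcp_rot: [-180.0, 0.1, 13.1]
force: [0.1, 0.2, -0.2]
gripper_width: 91.2
```

Emit:
apply_moves(
  commands=[
    {"tx": 0,"ty": 0,"tz": 0,"turn": 0},
    {"tx": 0,"ty": 0,"tz": 0,"turn": 0},
    {"tx": 0,"ty": 0,"tz": 0,"turn": 0},
    {"tx": 0,"ty": 0,"tz": 0,"turn": 0},
    {"tx": 0,"ty": 0,"tz": 0,"turn": 0},
    {"tx": 0,"ty": 0,"tz": 0,"turn": 0},
    {"tx": 0,"ty": 0,"tz": 0,"turn": 0},
    {"tx": 0,"ty": 0,"tz": 0,"turn": 0},
    {"tx": 0,"ty": 0,"tz": 0,"turn": 0},
    {"tx": 0,"ty": 0,"tz": 0,"turn": 0},
  ],
  grip=0.0,
  squeeze=25,
)

```text
clock: 3.6
position: [618.6, -71.0, 208.3]
tcp_rot: [179.9, -0.0, 13.2]
force: [0.2, -2.2, 0.8]
gripper_width: 32.4
```

Emit:
apply_moves(
  commands=[
    {"tx": 0,"ty": 0,"tz": 0,"turn": -0.01},
    {"tx": 0,"ty": 0,"tz": 0,"turn": -0.03},
    {"tx": 0,"ty": 0,"tz": 0,"turn": -0.05},
    {"tx": 0,"ty": 0,"tz": 0,"turn": -0.07},
    {"tx": 0,"ty": 0,"tz": 0,"turn": -0.09},
    {"tx": 0,"ty": 0,"tz": 0,"turn": -0.11},
    {"tx": 0,"ty": 0,"tz": 0,"turn": -0.13},
    {"tx": 0,"ty": 0,"tz": 0,"turn": -0.15},
    {"tx": 0,"ty": 0,"tz": 0,"turn": -0.17},
    {"tx": 0,"ty": 0,"tz": 0,"turn": -0.19},
    {"tx": 0,"ty": 0,"tz": 0,"turn": -0.21},
    {"tx": 0,"ty": 0,"tz": 0,"turn": -0.225},
    {"tx": 0,"ty": 0,"tz": 0,"turn": -0.234},
    {"tx": 0,"ty": 0,"tz": 0,"turn": -0.237},
    {"tx": 0,"ty": 0,"tz": 0,"turn": -0.237},
    {"tx": 0,"ty": 0,"tz": 0,"turn": -0.237},
  ],
  grip=0.0,
  squeeze=25,
)

```text
clock: 5.2
position: [617.9, -70.9, 207.7]
tcp_rot: [-179.9, 0.0, 98.5]
force: [-1.7, -2.8, -1.9]
gripper_width: 32.1
```

```bash
python3 - <<'E'
from h import *
from rig import *
s=get_state();print(s["position"],s["tcp_rot"],s["force"],s["torque"],s["joint_pos"].round(1))
for n,roi in(("top",(310,400,100,200)),("scene",(205,310,170,275))):
    c=read_camera(n); np.savez(f"pics/{n}1.npz",**c)
    x=c["pixels"][roi[2]:roi[3],roi[0]:roi[1],::-1]
    cv2.imwrite(f"pics/{n}1c.png",cv2.resize(x,(400,400),interpolation=cv2.INTER_CUBIC))
cv2.imwrite("pics/c1.png",np.hstack([cv2.imread(f"pics/{n}1c.png") for n in("top","scene")]))
E
```

```text
[617.87424911 -70.90379833 207.67301936] [-1.79884431e+02  1.76126578e-02  9.85049616e+01] [-1.6821945  -2.75480652 -1.88914486] [-0.81161879  0.30963139 -0.04338435] [ -7.6  26.   90.3  -0.1  63.8 -16.1]
```

View pics/c1.png

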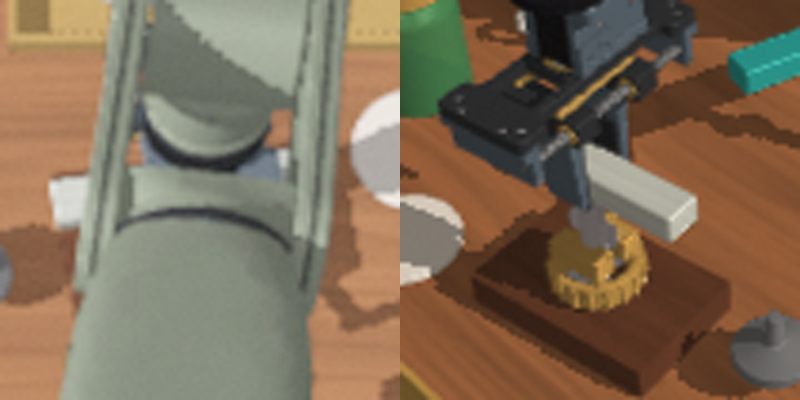

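The bar is now parallel to the slab, and in the right crop the lug at (603,238) sits over the slot at (620,265). Next is the press.

Emit:
apply_moves(
  commands=[
    {"tx": 0,"ty": 0,"tz": 0.006,"turn": 0},
    {"tx": 0,"ty": 0,"tz": 0.012,"turn": 0},
    {"tx": 0,"ty": 0,"tz": 0.018,"turn": 0},
    {"tx": 0,"ty": 0,"tz": 0.024,"turn": 0},
    {"tx": 0,"ty": 0,"tz": 0.028,"turn": 0},
    {"tx": 0,"ty": 0,"tz": 0.028,"turn": 0},
  ],
  grip=0.0,
  squeeze=25,
)

```text
clock: 5.9
position: [618.4, -70.6, 201.4]
tcp_rot: [180.0, 0.0, 98.5]
force: [-3.7, -2.1, 4.9]
gripper_width: 31.7
```

Emit:
apply_moves(
  commands=[
    {"tx": 0,"ty": 0,"tz": 0.007,"turn": 0},
    {"tx": 0,"ty": 0,"tz": 0.014,"turn": 0},
    {"tx": 0,"ty": 0,"tz": 0.021,"turn": 0},
    {"tx": 0,"ty": 0,"tz": 0.028,"turn": 0},
    {"tx": 0,"ty": 0,"tz": 0.034,"turn": 0},
    {"tx": 0,"ty": 0,"tz": 0.034,"turn": 0},
    {"tx": 0,"ty": 0,"tz": 0.034,"turn": 0},
  ],
  grip=0.0,
  squeeze=25,
)

```text
clock: 6.6
position: [618.5, -70.7, 191.2]
tcp_rot: [179.9, 0.0, 98.5]
force: [-3.7, -2.9, 5.7]
gripper_width: 32.0
```

Emit:
apply_moves(
  commands=[
    {"tx": 0,"ty": 0,"tz": 0.007,"turn": 0},
    {"tx": 0,"ty": 0,"tz": 0.012,"turn": 0},
    {"tx": 0,"ty": 0,"tz": 0.016,"turn": 0},
    {"tx": 0,"ty": 0,"tz": 0.016,"turn": 0},
    {"tx": 0,"ty": 0,"tz": 0.016,"turn": 0},
  ],
  grip=0.0,
  squeeze=30,
)

```text
clock: 7.1
position: [618.7, -70.7, 190.2]
tcp_rot: [179.8, 0.1, 98.5]
force: [-7.4, -2.1, 22.7]
gripper_width: 31.9
```

Emit:
apply_moves(
  commands=[
    {"tx": 0,"ty": 0,"tz": -0.008,"turn": 0},
    {"tx": 0,"ty": 0,"tz": -0.008,"turn": 0},
    {"tx": 0,"ty": 0,"tz": -0.008,"turn": 0},
    {"tx": 0,"ty": 0,"tz": -0.008,"turn": 0},
    {"tx": 0,"ty": 0,"tz": -0.008,"turn": 0},
    {"tx": 0,"ty": 0,"tz": -0.008,"turn": 0},
    {"tx": 0,"ty": 0,"tz": -0.1,"turn": 0},
    {"tx": 0,"ty": 0,"tz": -0.2,"turn": 0},
    {"tx": 0,"ty": 0,"tz": -0.3,"turn": 0},
    {"tx": 0,"ty": 0,"tz": -0.35,"turn": 0},
    {"tx": 0,"ty": 0,"tz": -0.35,"turn": 0},
  ],
  grip=1.0,
  squeeze=15,
)

```text
clock: 8.2
position: [619.5, -70.7, 292.5]
tcp_rot: [179.7, 0.1, 98.5]
force: [0.2, -0.3, -0.4]
gripper_width: 91.5
```

Emit:
apply_moves(
  commands=[
    {"tx": -0.04,"ty": -0.07,"tz": 0,"turn": 0.02},
    {"tx": -0.08,"ty": -0.14,"tz": 0,"turn": 0.04},
    {"tx": -0.12,"ty": -0.21,"tz": 0,"turn": 0.06},
    {"tx": -0.16,"ty": -0.28,"tz": 0,"turn": 0.08},
    {"tx": -0.188,"ty": -0.335,"tz": 0,"turn": 0.1},
    {"tx": -0.188,"ty": -0.335,"tz": 0,"turn": 0.12},
    {"tx": -0.188,"ty": -0.335,"tz": 0,"turn": 0.14},
    {"tx": -0.188,"ty": -0.335,"tz": 0,"turn": 0.16},
    {"tx": -0.188,"ty": -0.335,"tz": 0,"turn": 0.168},
    {"tx": -0.188,"ty": -0.335,"tz": 0,"turn": 0.168},
    {"tx": -0.188,"ty": -0.335,"tz": 0,"turn": 0.168},
  ],
  grip=0.6,
  squeeze=15,
)

```text
clock: 9.3
position: [527.1, -141.2, 288.8]
tcp_rot: [-179.9, 0.1, 38.1]
force: [0.3, -0.3, -0.1]
gripper_width: 55.0
```

```bash
python3 - <<'E'
from h import *
from rig import *
s=get_state();print(s["position"],s["tcp_rot"],s["joint_pos"].round(1))
for n,roi in(("top",(310,400,100,200)),("scene",(205,310,170,275))):
    c=read_camera(n); np.savez(f"pics/{n}2.npz",**c)
    P=cloud(c); z=P[...,2]; k=(z>130)&(z<150)&(abs(P[...,0]-618)<45)&(abs(P[...,1]+71)<110)
    print(n,k.sum(),np.median(P[k],0).round(1),rect(P[k]))
    x=c["pixels"][roi[2]:roi[3],roi[0]:roi[1],::-1]
    cv2.imwrite(f"pics/{n}2c.png",cv2.resize(x,(400,400),interpolation=cv2.INTER_CUBIC))
cv2.imwrite("pics/c2.png",np.hstack([cv2.imread(f"pics/{n}2c.png") for n in("top","scene")]))
E
```

```text
[ 527.12970595 -141.21208977  288.82519425] [-1.79918809e+02  5.98062220e-02  3.81279767e+01] [-16.2  15.8  93.7  -0.   70.5  35.7]
top 511 [613.3 -46.6 139.8] (array([614.3, -46.9]), array([ 33.7, 133.5]), 98.35)
scene 624 [621.6 -62.  139.3] (array([619.3, -68. ]), array([ 34.1, 181.7]), 98.08)
```

View pics/c2.png

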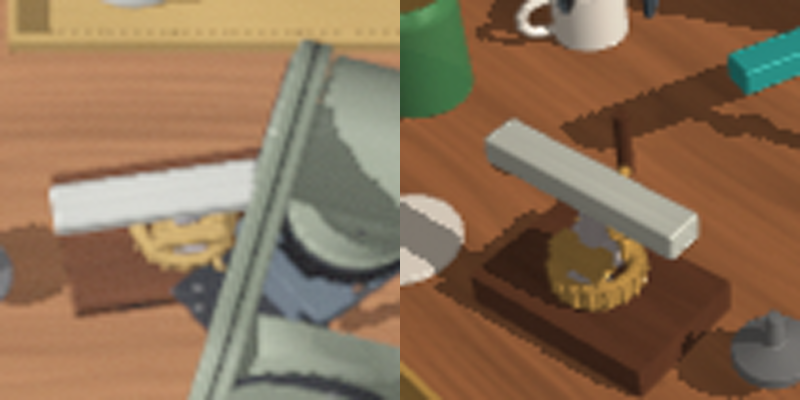

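The right crop shows the head seated, with its bar parallel to the slab's long sides. The depth readings put the bar top at 139.3–139.8 mm, against 140 for home. The post at (622,145) still stands. I'll lower around the post now.

Emit:
apply_moves(
  commands=[
    {"tx": 0,"ty": 0,"tz": 0.1,"turn": 0},
    {"tx": 0,"ty": 0,"tz": 0.2,"turn": 0},
    {"tx": 0,"ty": 0,"tz": 0.3,"turn": 0},
    {"tx": 0,"ty": 0,"tz": 0.38,"turn": 0},
    {"tx": 0,"ty": 0,"tz": 0.44,"turn": 0},
    {"tx": 0,"ty": 0,"tz": 0.457,"turn": 0},
    {"tx": 0,"ty": 0,"tz": 0.457,"turn": 0},
  ],
  grip=0.6,
  squeeze=10,
)

```text
clock: 10.1
position: [527.2, -141.3, 152.2]
tcp_rot: [-179.9, 0.1, 38.1]
force: [-0.0, 0.3, 0.6]
gripper_width: 54.7
```

Emit:
apply_moves(
  commands=[
    {"tx": 0,"ty": 0,"tz": 0,"turn": 0},
    {"tx": 0,"ty": 0,"tz": 0,"turn": 0},
    {"tx": 0,"ty": 0,"tz": 0,"turn": 0},
    {"tx": 0,"ty": 0,"tz": 0,"turn": 0},
    {"tx": 0,"ty": 0,"tz": 0,"turn": 0},
    {"tx": 0,"ty": 0,"tz": 0,"turn": 0},
    {"tx": 0,"ty": 0,"tz": 0,"turn": 0},
    {"tx": 0,"ty": 0,"tz": 0,"turn": 0},
  ],
  grip=0.0,
  squeeze=10,
)

```text
clock: 10.9
position: [527.8, -141.8, 153.1]
tcp_rot: [179.9, -0.0, 38.1]
force: [-0.1, -3.2, 3.0]
gripper_width: 13.7
```

Emit:
apply_moves(
  commands=[
    {"tx": 0.0015,"ty": -0.0335,"tz": 0,"turn": 0.0139},
    {"tx": 0.0058,"ty": -0.0667,"tz": 0,"turn": 0.0278},
    {"tx": 0.0131,"ty": -0.0994,"tz": 0,"turn": 0.0417},
    {"tx": 0.0232,"ty": -0.1313,"tz": 0,"turn": 0.0556},
    {"tx": 0.036,"ty": -0.1623,"tz": 0,"turn": 0.0694},
    {"tx": 0.0514,"ty": -0.192,"tz": 0,"turn": 0.0833},
    {"tx": 0.0694,"ty": -0.2203,"tz": 0,"turn": 0.0972},
    {"tx": 0.0898,"ty": -0.2468,"tz": 0,"turn": 0.1111},
    {"tx": 0.1125,"ty": -0.2715,"tz": 0,"turn": 0.125},
    {"tx": 0.1125,"ty": -0.2715,"tz": 0,"turn": 0.125},
    {"tx": 0.1125,"ty": -0.2715,"tz": 0,"turn": 0.125},
  ],
  grip=0.0,
  squeeze=12,
)

```text
clock: 12.0
position: [505.7, -55.9, 153.2]
tcp_rot: [-179.9, -0.3, -6.9]
force: [5.3, 0.6, -0.6]
gripper_width: 13.4
```

Emit:
apply_moves(
  commands=[
    {"tx": 0.0015,"ty": -0.0335,"tz": 0,"turn": 0.0139},
    {"tx": 0.0058,"ty": -0.0667,"tz": 0,"turn": 0.0278},
    {"tx": 0.0131,"ty": -0.0994,"tz": 0,"turn": 0.0417},
    {"tx": 0.0188,"ty": -0.1187,"tz": 0,"turn": 0.05},
    {"tx": 0.0232,"ty": -0.1313,"tz": 0,"turn": 0.0556},
    {"tx": 0.0232,"ty": -0.1313,"tz": 0,"turn": 0.0556},
    {"tx": 0.0232,"ty": -0.1313,"tz": 0,"turn": 0.0556},
  ],
  grip=0.0,
  squeeze=20,
)

```text
clock: 12.7
position: [517.9, -18.9, 153.2]
tcp_rot: [-179.9, -0.4, -26.9]
force: [6.4, -4.4, -2.3]
gripper_width: 13.6
```

Emit:
apply_moves(
  commands=[
    {"tx": 0.0005,"ty": -0.0067,"tz": 0,"turn": 0.0028},
    {"tx": 0.0008,"ty": -0.0134,"tz": 0,"turn": 0.0056},
    {"tx": 0.0008,"ty": -0.0134,"tz": 0,"turn": 0.0056},
    {"tx": 0.0008,"ty": -0.0134,"tz": 0,"turn": 0.0056},
  ],
  grip=0.0,
  squeeze=25,
)

```text
clock: 13.1
position: [518.4, -18.0, 153.1]
tcp_rot: [179.7, -0.3, -28.7]
force: [2.6, -15.6, 0.6]
gripper_width: 13.2
```

Emit:
apply_moves(
  commands=[
    {"tx": 0.0,"ty": -0.004,"tz": 0,"turn": 0},
    {"tx": 0.0,"ty": -0.007,"tz": 0,"turn": 0},
    {"tx": 0.0,"ty": -0.007,"tz": 0,"turn": 0},
    {"tx": 0.0,"ty": -0.007,"tz": 0,"turn": 0},
    {"tx": 0.0,"ty": -0.007,"tz": 0,"turn": 0},
  ],
  grip=0.0,
  squeeze=30,
)

```text
clock: 13.6
position: [518.6, -17.7, 153.1]
tcp_rot: [179.5, -0.3, -28.7]
force: [-0.5, -21.2, 1.8]
gripper_width: 12.9
```

Emit:
apply_moves(
  commands=[
    {"tx": 0,"ty": 0.008,"tz": 0,"turn": 0},
    {"tx": 0,"ty": 0.011,"tz": 0,"turn": 0},
    {"tx": 0,"ty": 0.011,"tz": 0,"turn": 0},
    {"tx": 0,"ty": 0.011,"tz": 0,"turn": 0},
    {"tx": 0,"ty": 0.011,"tz": 0,"turn": 0},
    {"tx": 0,"ty": 0.011,"tz": 0,"turn": 0},
  ],
  grip=0.6,
  squeeze=10,
)

```text
clock: 14.2
position: [516.9, -15.4, 152.7]
tcp_rot: [180.0, 0.0, -28.9]
force: [0.1, -0.2, -0.9]
gripper_width: 54.4
```

Emit:
apply_moves(
  commands=[
    {"tx": 0,"ty": 0,"tz": -0.06,"turn": 0},
    {"tx": 0,"ty": 0,"tz": -0.18,"turn": 0},
    {"tx": 0,"ty": 0,"tz": -0.3,"turn": 0},
    {"tx": 0,"ty": 0,"tz": -0.42,"turn": 0},
    {"tx": 0,"ty": 0,"tz": -0.5,"turn": 0},
    {"tx": -0.1,"ty": -0.07,"tz": -0.5,"turn": 0},
    {"tx": -0.2,"ty": -0.14,"tz": -0.5,"turn": 0},
    {"tx": -0.3,"ty": -0.21,"tz": -0.5,"turn": 0},
    {"tx": -0.4,"ty": -0.28,"tz": -0.5,"turn": 0},
    {"tx": -0.5,"ty": -0.35,"tz": -0.5,"turn": 0},
    {"tx": -0.6,"ty": -0.42,"tz": -0.5,"turn": 0},
    {"tx": -0.6,"ty": -0.42,"tz": -0.5,"turn": 0},
    {"tx": -0.6,"ty": -0.42,"tz": -0.5,"turn": 0},
    {"tx": -0.6,"ty": -0.42,"tz": -0.5,"turn": 0},
  ],
  grip=0.6,
  squeeze=10,
)

```text
clock: 15.6
position: [420.8, 181.1, 302.7]
tcp_rot: [180.0, -0.0, -29.0]
force: [-0.1, 0.9, -0.7]
gripper_width: 55.1
```

```bash
python3 - <<'E'
from h import *
from rig import *
s=get_state();print(s["position"],s["force"])
for n,roi in(("top",(290,410,90,210)),("scene",(205,310,170,275))):
    c=read_camera(n); np.savez(f"pics/{n}3.npz",**c)
    P=cloud(c); z=P[...,2]; k=(z>130)&(z<150)&(abs(P[...,0]-618)<45)&(abs(P[...,1]+71)<110)
    print(n,k.sum(),np.median(P[k],0).round(1),rect(P[k]))
    k=(z>85)&(z<110)&(np.hypot(P[...,0]-518,P[...,1]+16)<30)
    if k.sum():
        p=cast(c,np.argwhere(k)[:,::-1],101).mean(0)
        print("post",k.sum(),p,np.degrees(np.arctan2(p[1]+70.8,p[0]-618.5)),np.hypot(p[1]+70.8,p[0]-618.5))
    x=c["pixels"][roi[2]:roi[3],roi[0]:roi[1],::-1]
    cv2.imwrite(f"pics/{n}3c.png",cv2.resize(x,(400,400),interpolation=cv2.INTER_CUBIC))
cv2.imwrite("pics/c3.png",np.hstack([cv2.imread(f"pics/{n}3c.png") for n in("top","scene")]))
E
```

```text
[420.81163438 181.1393805  302.70970112] [-0.08276023  0.87285529 -0.71182932]
top 689 [615.9 -69.7 139.9] (array([617. , -69.7]), array([ 33.6, 179.6]), 98.09)
post 21 [516.04652328 -16.437425   101.        ] 152.04924666373026 115.98277653790933
scene 622 [620.4 -60.3 139.2] (array([618.4, -67.7]), array([ 34.4, 181.3]), 98.74)
post 31 [523.91864044  -8.70010977 101.        ] 146.71204147655226 113.14605580104985
```

View pics/c3.png

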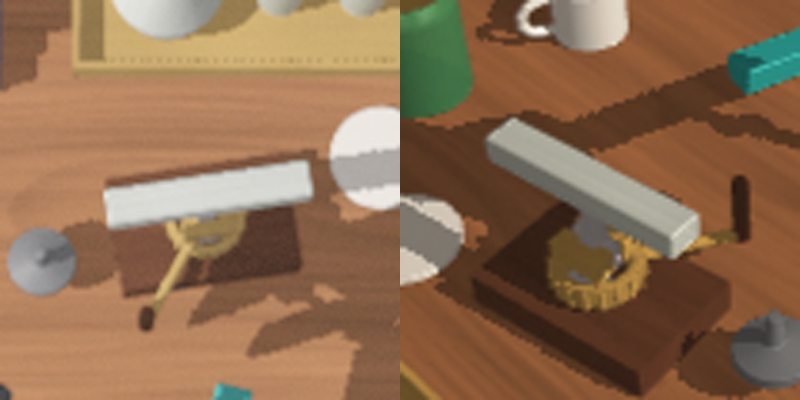

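The head is home and the post now stands at about (147,318) in the top crop, on the +y side. The spinning top and coaster haven't been moved.

```bash
python3 -c "
from rig import *
print(close_job())"
```

```text
the job is handed in; nothing more can be done
None
```

The lamp head is lined up with the slot and pressed fully home, and the collar is turned clockwise to its stop. I handed the job in at about 16 s.

**What I did:** I gripped the steel head's bar and turned it about 85° counter-clockwise so the lugs met the slot. I then pressed it down until it met the bore floor: it travelled about 18 mm and the force rose from about 6 N to 23 N. After releasing it, I swung the lever post about 66° clockwise until it met a firm stop. There the force climbed to 21 N while the tool moved only about 1 mm. I let go and backed the arm away from everything.

**Last checks:**
- **Head:** the bar top is 139–140 mm above the table, against 140 mm for home. The bar's direction reads 98.1–98.7°, against about 98.4° for the slot.
- **Lever:** the top camera puts it at 152.0° in the world frame, against an expected 151.2°, so about 1° short. The scene camera reads 146.7°, about 4° past the stop. The two cameras disagree; I relied on the firm force rise and the tool position, which agree with the top camera.
- **Other objects:** the spinning top and coaster look unmoved in the last crop. The crop did not cover the remote and pen cup, and I did not measure any of the bystanders, but the arm met nothing unexpected on its path.

The cameras put the slab's centre up to about 8 mm from the bar's centre. I used the bar's centre, and the arm agreed with it when it gripped.

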